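Slip angle of a child's sandal

ROBOT

A 6-joint arm with a two-finger parallel gripper is mounted at the origin on the work surface. World frame = base frame: x ahead of the robot, y to its left, z up, the work surface at z = 0. Lengths are in m, angles in rad, forces in N, time in s.
With the tool pointing down it reaches from about 0.4 to 0.925 m from the base axis. Payload 3.4 kg.
Tool frame: the origin (TCP) lies midway between the tips of the shut fingers; the grasp point (between the pads) lies 19 mm behind it (env.tcp_to_grasp is the distance from the TCP to the grasp point, in m); z points along the fingers, y is the line along which they close (so a half turn about z gives the same grasp; the last joint's range is limited). The gripper opens to 85 mm and grips with 20 to 120 N. Pads are 22 mm wide; open, the fingers measure 114 mm over their backs; the gripper's body (76 mm by 85 mm) begins 54 mm behind the grasp point. The pads swing forward as they close: fully open they stand 13 mm farther back than shut.
Start: joints at [1.071, 0.307, 1.506, -0, 1.328, -0.073], TCP at [0.238, 0.523, 0.231] pointing down, gripper open.
Joint ranges: [-3.12, 3.12], [-1.05, 2.28], [0.14, 2.33], [-1.42, 4.57], [0.1, 2.73], [-2.68, 2.68]. Speed limits (rad/s): [2.57, 2.57, 3.14, 3.14, 3.14, 3.14].

INTERFACE

Orientations are given as a unit quaternion [w, x, y, z].
In Python, from cell import env gives the robot as it stands.
- The arm moves only by the shell command python3 -m handwheel 'ROWS' [FORCE]. ROWS is JSON, a list of rows, each an object with "gripper": the finger opening in mm, from 0 to 85.4; "dp": the shift along the tool's x, y, z in mm, a list of three; "delta_rot": the turn, a rotation vector about the tool's x, y, z in degrees, a list of three. In form: [{"gripper": gripper, "dp": [dx, dy, dz], "delta_rot": [wx, wy, wz]}, ...]. A call has 1 to 5 rows; each row is the pose to reach, as a shift and turn from the pose commanded when the call began, along the tool's axes at that moment; what a row does not reach only later rows make up. A row lasts 1/8 s, in which the tool goes at most 62.5 mm and 10.7 degrees, less where a joint would pass 70% of its speed; a pose out of reach is approached as far as the arm can. A call with a gripper value outside its range is refused whole. The fingers move at their own pace and stop on an object; FORCE is the grip in N (left out, the last holds). Time passes only in rows, so rows that repeat a pose let the fingers close. It gives the time, the measured TCP pose, the force and the opening at its end, in the units of the state.
- env.get_obs(): the state, without advancing time (a new reading comes with each control period).
- env.snapshot(name): name is "side" or "top" or "wrist"; returns a dict with "img" (384x512x3 uint8, blue, green, red), "camera_matrix" (3x3 intrinsics, pixels), "R" (3x3) and "t" (3): a world point X has camera coordinates R X + t. Camera axes: x right, y down, z forward; pixel columns grow to the right and rows downward; lengths in m; the calibration is good to about 2 mm. The wrist camera is an equidistant fisheye: a pixel r from the principal point sees the ray r / f radians off the axis. A picture is of the moment at which its call begins. There is no depth.
- env.sign_off(): hands the job in, once; it reports no verdict.
The state is a dict: "time_s": time; "q": joint angles; "joint_velocities": joint speeds; "effort": joint torques, N m; "eef_pos": TCP position; "eef_rot": TCP orientation; "force": force on the tool from outside, world axes, zero at the start; "moment": the same for the moment, N m; "finger_gap": finger opening in m.
Only numpy, scipy, OpenCV 4.12 (cv2) and the standard library are available. Lean on these libraries where they do the work, as an engineer would, in place of code of your own. Each camera call takes 0.05 s, during which the arm holds its last target. There are 200 camera calls.

TASK

Find the angle at which the sandal slips: tilt the ramp up slowly by its lifting bar until the sandal slides down to the toe stop by itself, stop at once, before the grippier check puck beside it slips as well, and leave the ramp standing at that angle on its stiff hinge. Then note the angle: slide the tapered gauge along its lane until its slope presses gently on the ramp's side pin (push with about 8 N, and no more than 10 N), and leave it there, touching the pin. Do not touch the sandal or the puck, and do not disturb the hammer, jar or spool.

Things in the scene. Friction and masses are not known exactly. Their poses are not given: they have to be found in the camera images.
- ramp (a joint): angle of the hinged ramp, rad: 0 = lying level (start), grows as the bar end rises, mechanical limit 0.75. The hinge is stiff (friction 1.8 N m) and holds the ramp where it is left; lifting at the bar takes about 9 N
- ramp_hinge (a point): middle of the hinge axis, 34 mm above the table, fixed; axes turn with the ramp: x along the hinge axis towards the gauge lane (level), y up the ramp to the bar, z square to the plate. Ramp: steel plate 120 mm wide, 270 mm long (y 0 to 270), 6 mm thick (z -3 to 3), with a toe stop across it, uphill face at y = 28 mm. Rig base plate: 10 mm thick, fixed
- bar (a point): centre of the lifting bar at the ramp's free end: a round bar 12 mm thick, 100 mm long along the hinge axis (x), 322 mm from the hinge axis; carried by two 10 mm rods at x = -42 and +42 mm; free gap of 46 mm between bar and plate. Nothing but the table is below it
- pin (a point): middle of the slot that carries the ramp's side pin: a round pin 12 mm thick, along the hinge axis, standing 70 mm out of the ramp's +x edge over the gauge lane. Point over the middle of the lane, 80 mm from the hinge axis, 100 mm to the side of ramp_hinge. The pin is clamped up to 2.5 mm above or below this point (square to the plate), not measured, so touch must be found by feel
- shoe_center (a point): child's sandal on the ramp, toe towards the hinge: sole 140 mm long and 60 mm wide at most, about 55 mm high, 180 g; point at its centre, 27 mm above the underside of the sole. It starts about 145 mm up the ramp from the hinge axis; against the toe stop its centre is 98 mm from the hinge axis. It slips at a hidden angle somewhere from 14 to 26 degrees (0.25 to 0.45 rad)
- puck_center (a point): small brass check puck with a rubber foot, 30 mm wide, 20 mm high, 90 g, lying on the ramp beside the sandal, always 200 mm up the ramp from the hinge axis; point at its centre, 10 mm above its underside. It grips better than the sandal and slips only some 5 to 7 degrees later; it must stay where it is; leave alone
- gauge_post (a point): upright square post of the loose gauge, 20 mm across and 25 mm along the lane; point on its centre line, 70 mm above the table, 60 above the gauge's underside; post top 35 mm higher. y axis: along the lane, the way it must slide (from hinge towards bar). Back face 12.5 mm behind the point, free to push. 280 g; slides on the base plate between 10 mm high rails, 2 mm play each side
- gauge_face (a point): middle of the gauge's sloping upper face, 108 mm long, 32 mm wide, 14 degrees, low end forward; axes: y down the slope, z square out of it. It bears on the pin when the pin's true axis is 6 mm off the face (found by feel); the ramp must be up 0.27 rad or more for the slope to pass under the pin. Foot 36 x 145 mm, from 17 mm behind the post's point to 128 mm ahead of it
- hammer_grip (a point): handle of a hammer lying on the table, 260 mm long; leave alone
- glue_jar: closed glass jar, 64 mm wide and 85 mm high, standing; leave alone
- thread_spool: white spool, 48 mm wide and 60 mm high, standing; leave alone

How it is judged:
On the way, in this order (a step that is already met when the one before it is completed fails the run):
1. the ramp is tilted and the sandal has slid down to the toe stop (y of shoe_center in the frame of ramp_hinge below 0.104 m and value of joint ramp above 0.2 rad), for 0.2 s.
2. the gauge's slope presses on the pin with more than 3 N (contact force between gauge and ramp above 3 N and z of pin in the frame of gauge_face between 0.0005 and 0.0115 m and y of pin in the frame of gauge_face between -0.053 and 0.053 m), for 0.15 s.
At the end, for the whole second after the job is handed in: the ramp stands still at its slip angle (over 0.2 rad), the sandal lies flat on it against the toe stop (within 6 mm), the check puck is still in its place (within 8 mm), and the gauge is at rest with its slope under the side pin, touching it (over 0.1 N); robot clear (all of step 1 and y of puck_center in the frame of ramp_hinge above 0.192 m and y of shoe_center in the frame of ramp_hinge above 0.09 m and x of shoe_center in the frame of ramp_hinge between 0 and 0.04 m and z of shoe_center in the frame of ramp_hinge below 0.04 m and contact force between gauge and ramp above 0.1 N and velocity of joint ramp between -0.02 and 0.02 rad/s and z of pin in the frame of gauge_face between 0.0005 and 0.0115 m and y of pin in the frame of gauge_face between -0.053 and 0.053 m and linear speed of each of gauge, shoe below 0.01 m/s).
It fails at once if the sandal shoots down (over 0.35 m/s): ramp tilted too fast or too far (linear speed of shoe above 0.35 m/s).
It fails at once if the ramp is let back down after the sandal has slid (y of shoe_center in the frame of ramp_hinge below 0.104 m and velocity of joint ramp below -0.1 rad/s).
It fails at once if the gauge is pressed on the pin with more than 13 N (contact force between gauge and ramp above 13 N).
It fails at once if the check puck slips too (by 8 mm: tilted too far), or the robot touches the sandal or the puck (y of puck_center in the frame of ramp_hinge below 0.192 m or contact force between any of the fingers, the arm and shoe above 0.3 N or contact force between any of the fingers, the arm and puck above 0.3 N).
It fails at once if the hammer, jar or spool is moved by more than 15 mm (distance of any of hammer_grip, glue_jar, thread_spool from where it was at the start of the episode above 0.015 m).
It also fails if it takes over 72 s, if anything falls off the work surface, if the arm or the gripper's body presses on something with over 40 N, if the wrist force passes 120 N, or if a joint passes its speed limit or range.

## Working session

There is one attempt and no reset: what is moved stays moved. The work goes in short steps, Python scripts to look and compute and a shell command to move; the robot and the scene stay as the last step left them, time stands still between calls to the robot, and variables do not carry over. Pictures are saved under pics/ and viewed, on a budget of 10 in all, crops included, one or two more only if the job needs it, and the job is handed in when it is done.

```bash
ls; mkdir -p pics
python3 - <<'E'
from cell import env
import cv2,numpy as np
o=env.get_obs();print(o)
for n in("side","top"):
    s=env.snapshot(n);cv2.imwrite(f"pics/{n}0.png",s["img"]);np.savez(f"pics/{n}0.npz",**s);print(n,s["camera_matrix"].tolist(),s["R"].tolist(),s["t"].tolist(), (-s["R"].T@s["t"]).tolist())
E
```

```text
pics
{'time_s': 0.0, 'q': array([ 1.07051328e+00,  3.07566751e-01,  1.50769638e+00,  1.68070562e-05,
        1.32839865e+00, -7.34663733e-02]), 'joint_velocities': array([ 0.00092928, -0.00067034, -0.00064279, -0.00049168, -0.00257258,
        0.00021862]), 'effort': array([ 1.16562598e-03, -4.57558787e+01, -2.51912874e+01, -2.20046200e-04,
        1.35308740e-02, -2.45525490e-05]), 'eef_pos': array([0.23769296, 0.52279056, 0.23037595]), 'eef_rot': array([-3.00557776e-04,  2.11794006e-01,  9.77313782e-01, -9.89973855e-04]), 'force': array([ 1.50118389, -0.3043264 ,  0.36632776]), 'moment': array([-0.00667205, -0.01125992,  0.04786527]), 'finger_gap': 0.08513446459325773}
side [[351.0725084219596, 0.0, 260.2524675069545], [0.0, 351.0725084219596, 189.13571863260682], [0.0, 0.0, 1.0]] [[0.9110032097072605, -0.4122873521133, 0.009606830407249358], [-0.2858065805764524, -0.6479780518636942, -0.7060021549557253], [0.29730077430485397, 0.6404245338760344, -0.7081445233901049]] [-0.5558462564802483, 0.24850692230908264, 1.0336684966210432] [0.2700921930520379, -0.7301280150047228, 0.9127730282732125]
top [[412.588575779375, 0.0, 253.74280139915024], [0.0, 412.588575779375, 192.17494900694138], [0.0, 0.0, 1.0]] [[-0.02596317906665218, -0.9994924053053502, -0.018461989862364053], [-0.9981671389592675, 0.02692981758892549, -0.0541954576186753], [0.054665126311236, 0.01702106522965811, -0.9983596582914517]] [0.02830138530012288, 0.6158527151002446, 1.2334738975707886] [0.5480307301739697, -0.00929282128183381, 1.2653494984992608]
```

View pics/side0.png

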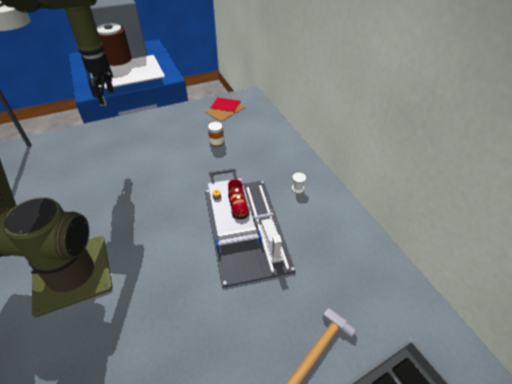

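View pics/top0.png

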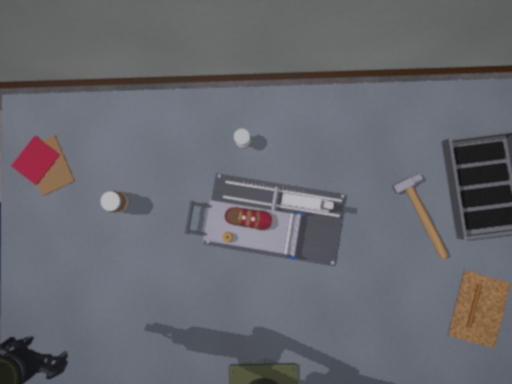

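The top view has the ramp in the middle: bar at about (190-208, 203-235), plate to its right, hinge at about (293, 235), white gauge at (310, 202) with its post at about (328, 205). The side view agrees, with the bar at (223, 175) and the post at (275, 243). I'll enlarge both in one picture.

Run:
```python
import cv2,numpy as np
a=cv2.imread("pics/top0.png")[165:275,175:355];b=cv2.imread("pics/side0.png")[160:295,190:310]
a=cv2.resize(a,None,fx=4,fy=4,interpolation=cv2.INTER_CUBIC)[:,:]
b=cv2.resize(b,None,fx=4,fy=4,interpolation=cv2.INTER_CUBIC)
a=cv2.rotate(a,cv2.ROTATE_90_CLOCKWISE)[:600]
c=np.zeros((600,800,3),np.uint8);a=cv2.resize(a,None,fx=.8,fy=.8);c[:a.shape[0],:a.shape[1]]=a;
c[:540,320:800]=b;cv2.imwrite("pics/z0.png",cv2.convertScaleAbs(c,alpha=1.5));print(a.shape,b.shape)
```

```text
(480, 352, 3) (540, 480, 3)
```

View pics/z0.png

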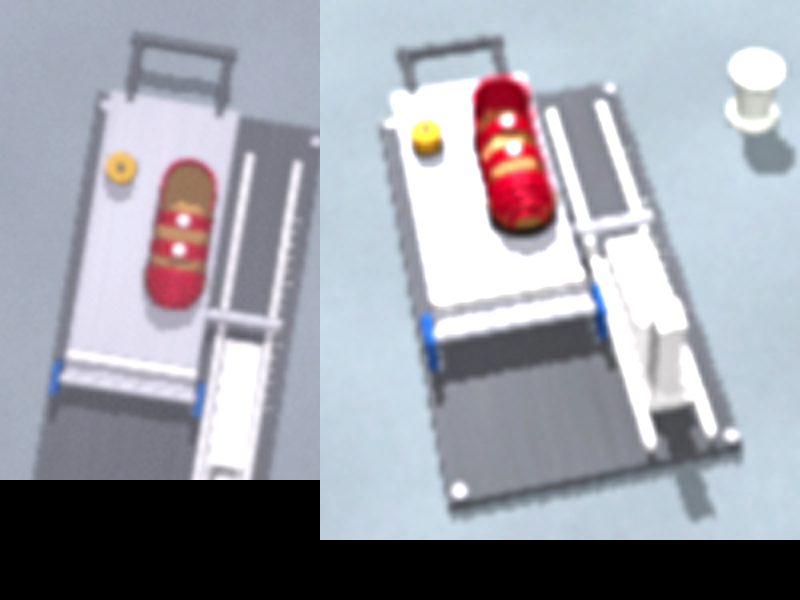

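The enlargement shows the bar ends, the blue hinge brackets, the pin across the lane just ahead of the gauge's low end, and the puck and sandal. I'll triangulate these.

```bash
cat > h.py <<'E'
import numpy as np,cv2
def P(s): return s["camera_matrix"]@np.c_[s["R"],s["t"]]
def tri(sa,pa,sb,pb):
    X=cv2.triangulatePoints(P(sa),P(sb),np.array(pa,float).reshape(2,1),np.array(pb,float).reshape(2,1));return (X[:3]/X[3]).ravel()
def ray(s,p,z):
    d=s["R"].T@np.linalg.inv(s["camera_matrix"])@np.r_[p,1];c=-s["R"].T@s["t"];return c+d*(z-c[2])/d[2]
E
python3 - <<'E'
from h import *
T=np.load("pics/top0.npz");S=np.load("pics/side0.npz")
def t(x,y):return (175+y/3.2,165+(440-x/.8)/4)
def s(x,y):return (190+(x-320)/4,160+y/4)
for n,a,b,z in [("barL",(135,40),(402,50),.034),("barR",(234,52),(500,43),.034),("hL",(57,378),(431,340),.034),("hR",(198,397),(600,312),.034),("puck",(121,169),(426,135),.06),("pinend",(279,322),(650,216),.034),("stopL",(68,356),(432,300),.05)]:
    X=tri(T,t(*a),S,s(*b));print(n,X.round(4),ray(T,t(*a),z).round(4),ray(S,s(*b),z).round(4))
# base screws
g=cv2.cvtColor(T["img"],cv2.COLOR_BGR2GRAY)
print("post top", ray(T,(328,205),.105).round(4), ray(S,(275,240),.105).round(4))
for n,a,b,z in [("barL",(135,40),(402,50),.034)]: pass
E
```

```text
barL [0.5016 0.2102 0.0424] [0.4995 0.2124 0.034 ] [0.5063 0.2182 0.034 ]
barR [0.5935 0.2003 0.0258] [0.5914 0.1995 0.034 ] [0.5928 0.1907 0.034 ]
hL [ 0.4205 -0.1003  0.0323] [ 0.4197 -0.0998  0.034 ] [ 0.4215 -0.1021  0.034 ]
hR [ 0.5509 -0.123   0.0246] [ 0.5494 -0.1215  0.034 ] [ 0.55   -0.1302  0.034 ]
puck [0.4851 0.0907 0.05  ] [0.4848 0.0902 0.06  ] [0.4837 0.0807 0.06  ]
pinend [ 0.628  -0.0546  0.031 ] [ 0.6267 -0.054   0.034 ] [ 0.6282 -0.0574  0.034 ]
stopL [ 0.4319 -0.0788  0.0504] [ 0.4319 -0.0789  0.05  ] [ 0.4319 -0.0785  0.05  ]
post top [ 0.57   -0.1967  0.105 ] [ 0.5634 -0.2024  0.105 ]
```

The bar comes out at about (0.546, 0.206) and the hinge at (0.485, -0.111). That puts them 0.323 m apart, against 0.322 given, and the pin and post fit as well. Next I'll work out the move to above the bar.

```bash
cat >> h.py <<'E'
from scipy.spatial.transform import Rotation as Ro
from cell import env
H=np.array([.485,-.111,.034]);U=np.array([.189,.982,0]);V=np.array([.982,-.189,0])
def plan(p,yaxis=None,xaxis=None):
    "dp mm, delta_rot deg in the tool frame, tool down"
    o=env.get_obs();w,x,y,z=o["eef_rot"];R=Ro.from_quat([x,y,z,w])
    Z=np.array([0,0,-1.]);
    if yaxis is not None: Y=yaxis/np.linalg.norm(yaxis);X=np.cross(Y,Z)
    elif xaxis is not None: X=xaxis/np.linalg.norm(xaxis);Y=np.cross(Z,X)
    else: X,Y=None,None
    print("dp",(R.inv().apply(np.array(p)-o["eef_pos"])*1000).round(1))
    if X is not None: print("rot",(R.inv()*Ro.from_matrix(np.c_[X,Y,Z])).as_rotvec(degrees=True).round(1))
    print("tool axes x,y,z",R.as_matrix().T.round(3).tolist(),"pos",o["eef_pos"].round(4),"F",o["force"].round(2),"gap",round(o["finger_gap"],4),"t",o["time_s"])
E
python3 -c "
from h import *
plan([.546,.206,.16],yaxis=U)"
```

```text
dp [-411.8 -160.7   70.7]
rot [ -0.1  -0.  -13.6]
tool axes x,y,z [[-0.91, 0.414, 0.0], [0.414, 0.91, -0.002], [-0.001, -0.002, -1.0]] pos [0.2377 0.5229 0.2305] F [ 0.85 -0.27  0.23] gap 0.0852 t 0.1
```

```bash
python3 -m handwheel '[{"gripper":36,"dp":[-60,-23,10],"delta_rot":[0,0,-3]},{"gripper":36,"dp":[-115,-45,20],"delta_rot":[0,0,-6]},{"gripper":36,"dp":[-170,-67,30],"delta_rot":[0,0,-9]},{"gripper":36,"dp":[-225,-88,40],"delta_rot":[0,0,-12]},{"gripper":36,"dp":[-280,-110,48],"delta_rot":[0,0,-13.6]}]' 60
python3 -c "
from h import *
plan([.546,.206,.16],yaxis=U)"
```

```text
time_s: 0.72
eef_pos: [0.4482, 0.3058, 0.1826]
eef_rot: [-0.0, 0.094, 0.996, -0.0]
force: [0.3, 0.5, -0.4]
finger_gap: 0.0362
dp [-114.7  -79.7   22.6]
rot [-0.  -0.   0.1]
tool axes x,y,z [[-0.982, 0.187, 0.001], [0.187, 0.982, -0.0], [-0.001, -0.0, -1.0]] pos [0.4482 0.3058 0.1826] F [ 0.28  0.5  -0.41] gap 0.0362 t 0.725
```

```bash
python3 -m handwheel '[{"gripper":36,"dp":[-50,-35,10],"delta_rot":[0,0,0]},{"gripper":36,"dp":[-90,-62,18],"delta_rot":[0,0,0]},{"gripper":36,"dp":[-115,-80,22],"delta_rot":[0,0,0]},{"gripper":36,"dp":[-115,-80,22],"delta_rot":[0,0,0]}]'
python3 - <<'E'
from h import *
plan([.546,.206,.015],yaxis=U)
s=env.snapshot("wrist");np.savez("pics/w1.npz",**s);print(s["camera_matrix"],s["R"],s["t"])
T=env.snapshot("top");np.savez("pics/t1.npz",**T)
S=env.snapshot("side");np.savez("pics/s1.npz",**S)
c=np.zeros((384+150,800,3),np.uint8);c[:384,:512]=s["img"];c[384:,:200]=cv2.resize(T["img"][180:255,170:270],(200,150));c[:384,512:]=cv2.resize(S["img"][145:289,185:293],(288,384))
cv2.imwrite("pics/w1.png",cv2.convertScaleAbs(c,alpha=1.4))
E
```

```text
time_s: 1.23
eef_pos: [0.5464, 0.2052, 0.1603]
eef_rot: [-0.0, 0.096, 0.995, -0.0]
force: [-0.2, 0.1, 0.1]
finger_gap: 0.036
dp [  0.5   0.8 145.3]
rot [-0.1 -0.  -0.2]
tool axes x,y,z [[-0.981, 0.192, 0.001], [0.192, 0.981, -0.001], [-0.001, -0.001, -1.0]] pos [0.5464 0.2052 0.1603] F [-0.24  0.13  0.13] gap 0.036 t 1.225
[[297.31863964   0.         253.79414583]
 [  0.         297.31863964 191.65469661]
 [  0.           0.           1.        ]] [[ 0.19071084  0.98164538 -0.00131062]
 [ 0.92740806 -0.17973582  0.32803861]
 [ 0.32178203 -0.063776   -0.94466341]] [-0.30601427 -0.48809013  0.14971638]
```

View pics/w1.png

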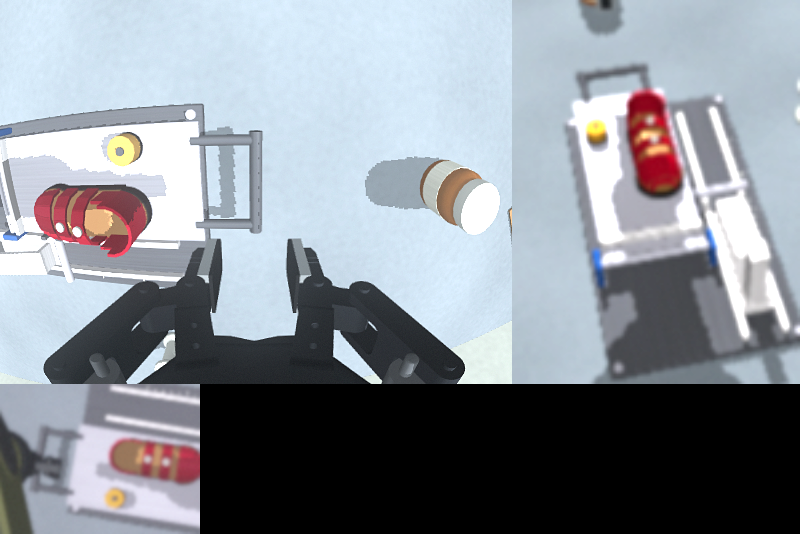

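The wrist view shows the bar from (257,131) to (257,232), centred between the fingers (about column 254). Neither the side nor the top view is blocked. I'll convert those pixels to check the position.

```bash
cat >> h.py <<'E'
def fray(s,p,z):
    K=s["camera_matrix"];d=np.array([(p[0]-K[0,2])/K[0,0],(p[1]-K[1,2])/K[0,0]]);r=np.hypot(*d);v=np.r_[d/r*np.sin(r),np.cos(r)]
    d=s["R"].T@v;c=-s["R"].T@s["t"];return c+d*(z-c[2])/d[2]
def red(s):
    h=cv2.cvtColor(s["img"],cv2.COLOR_BGR2HSV);m=(((h[...,0]<8)|(h[...,0]>172))&(h[...,1]>140)&(h[...,2]>60)).astype(np.uint8)
    n,l,st,c=cv2.connectedComponentsWithStats(m);ok=[i for i in range(1,n) if 180<c[i][0]<300 and 150<c[i][1]<260];i=max(ok,key=lambda i:st[i][4]);b=st[i]
    return c[i],b
def yel(s):
    h=cv2.cvtColor(s["img"],cv2.COLOR_BGR2HSV);m=((h[...,0]>15)&(h[...,0]<30)&(h[...,1]>150)).astype(np.uint8)
    n,l,st,c=cv2.connectedComponentsWithStats(m);return [(c[i].round(1).tolist(),int(st[i][4])) for i in range(1,n) if 200<c[i][0]<260 and 150<c[i][1]<260 and st[i][4]>8]
def onramp(s,p,th,h):
    "pixel onto the plane h above the ramp midplane -> (x,y) in ramp frame"
    n=-U*np.sin(th)+np.array([0,0,np.cos(th)]);y=U*np.cos(th)+np.array([0,0,np.sin(th)])
    d=s["R"].T@np.linalg.inv(s["camera_matrix"])@np.r_[p,1];c=-s["R"].T@s["t"]
    X=c+d*((H+n*h-c)@n)/(d@n);return np.array([(X-H)@V,(X-H)@y])
E
python3 - <<'E'
from h import *
s=np.load("pics/w1.npz");
a,b=fray(s,(257,131),.034),fray(s,(257,232),.034);print(a,b,np.hypot(*(a-b)[:2]),(a+b)/2,(b-a)/np.linalg.norm(b-a))
for n in("t1","s1"):
    s=np.load(f"pics/{n}.npz");c,bb=red(s);print(n,c,bb,onramp(s,c,0,.03),yel(s),[onramp(s,y[0],0,.02) for y in yel(s)])
E
```

```text
[0.49766733 0.21803527 0.034     ] [0.59657397 0.19916211 0.034     ] 0.10069121552392225 [0.54712065 0.20859869 0.034     ] [ 0.98227682 -0.18743601  0.        ]
t1 [264.06535948 219.89542484] [259 212  12  16 153] [0.02871708 0.10156593] [] []
s1 [236.85604113 198.62210797] [229 179  19  38 389] [0.02471301 0.14662157] [([216.1, 194.0], 41)] [array([-0.0386052 ,  0.19303633])]
```

The bar length comes out at 100.7 mm, against 100 given, with its centre at (0.547, 0.2085). I'll shift 3 mm, go down and grip.

```bash
python3 -m handwheel '[{"gripper":36,"dp":[0,3,50],"delta_rot":[0,0,0]},{"gripper":36,"dp":[0,3,100],"delta_rot":[0,0,0]},{"gripper":36,"dp":[0,3,135],"delta_rot":[0,0,0]},{"gripper":36,"dp":[0,3,145],"delta_rot":[0,0,0]},{"gripper":36,"dp":[0,3,145],"delta_rot":[0,0,0]}]'
python3 -m handwheel '[{"gripper":0,"dp":[0,0,0],"delta_rot":[0,0,0]},{"gripper":0,"dp":[0,0,0],"delta_rot":[0,0,0]},{"gripper":0,"dp":[0,0,0],"delta_rot":[0,0,0]},{"gripper":0,"dp":[0,0,0],"delta_rot":[0,0,0]}]' 60
python3 -c "
from h import *
plan([.546,.206,.015],yaxis=U)"
```

```text
time_s: 2.0
eef_pos: [0.5454, 0.2109, 0.0164]
eef_rot: [-0.0, 0.094, 0.996, -0.0]
force: [0.4, -0.3, -0.3]
finger_gap: 0.0359
time_s: 2.5
eef_pos: [0.5461, 0.2067, 0.0182]
eef_rot: [0.001, 0.094, 0.996, -0.002]
force: [-0.5, -10.7, 3.6]
finger_gap: 0.0099
dp [-0.1 -0.7  3.2]
rot [-0.3  0.1  0.1]
tool axes x,y,z [[-0.982, 0.187, -0.002], [0.187, 0.982, -0.005], [0.001, -0.005, -1.0]] pos [0.5461 0.2067 0.0182] F [ -0.53 -10.67   3.56] gap 0.0099 t 2.5
```

```bash
cat > chk.py <<'E'
import sys;from h import *
o=env.get_obs();th=np.arcsin((o["eef_pos"][2]-.018)/.322)
s=env.snapshot("side");np.savez("pics/last.npz",**s);c,b=red(s);xy=onramp(s,c,th,.03)
y=yel(s);py=onramp(s,y[0][0],th,.02) if y else None
print("th %.3f t %.2f F %s shoe %s puck %s"%(th,o["time_s"],o["force"].round(1),(xy*1000).round(1),None if py is None else (py*1000).round(1)))
sys.exit(1 if xy[1]<.138 else 0)
E
python3 -m handwheel '[{"gripper":0,"dp":[0,-3,-6],"delta_rot":[0,0,0]},{"gripper":0,"dp":[0,-3.5,-13],"delta_rot":[0,0,0]},{"gripper":0,"dp":[0,-4,-20],"delta_rot":[0,0,0]},{"gripper":0,"dp":[0,-4.5,-27],"delta_rot":[0,0,0]},{"gripper":0,"dp":[0,-5,-34],"delta_rot":[0,0,0]}]' && python3 chk.py &&
python3 -m handwheel '[{"gripper":0,"dp":[0,-0.5,-6],"delta_rot":[0,0,0]},{"gripper":0,"dp":[0,-1.5,-13],"delta_rot":[0,0,0]},{"gripper":0,"dp":[0,-2.5,-20],"delta_rot":[0,0,0]},{"gripper":0,"dp":[0,-3.5,-26],"delta_rot":[0,0,0]},{"gripper":0,"dp":[0,-4.5,-32],"delta_rot":[0,0,0]}]' && python3 chk.py
```

```text
time_s: 3.12
eef_pos: [0.5457, 0.2052, 0.0508]
eef_rot: [0.001, 0.094, 0.996, 0.0]
force: [5.0, -3.4, -12.1]
finger_gap: 0.0099
th 0.102 t 3.12 F [  5.   -3.4 -12.1] shoe [ 25.4 144.3] puck [-38.  194.1]
time_s: 3.8
eef_pos: [0.5448, 0.2005, 0.0825]
eef_rot: [0.001, 0.095, 0.996, -0.0]
force: [4.9, -0.8, -10.9]
finger_gap: 0.0096
th 0.202 t 3.80 F [  4.9  -0.8 -10.9] shoe [ 25.3 142. ] puck [-38.3 195.5]
```

```bash
sed -i 's/<.138/<.1365/' chk.py
python3 -m handwheel '[{"gripper":0,"dp":[0,-0.4,-2],"delta_rot":[0,0,0]},{"gripper":0,"dp":[0,-0.9,-4],"delta_rot":[0,0,0]},{"gripper":0,"dp":[0,-1.3,-6],"delta_rot":[0,0,0]},{"gripper":0,"dp":[0,-1.8,-8],"delta_rot":[0,0,0]}]' >/dev/null && python3 chk.py &&
python3 -m handwheel '[{"gripper":0,"dp":[0,-0.5,-2],"delta_rot":[0,0,0]},{"gripper":0,"dp":[0,-1,-4],"delta_rot":[0,0,0]},{"gripper":0,"dp":[0,-1,-4],"delta_rot":[0,0,0]},{"gripper":0,"dp":[0,-1,-4],"delta_rot":[0,0,0]}]' >/dev/null && python3 chk.py &&
python3 -m handwheel '[{"gripper":0,"dp":[0,-0.5,-2],"delta_rot":[0,0,0]},{"gripper":0,"dp":[0,-1,-4],"delta_rot":[0,0,0]},{"gripper":0,"dp":[0,-1,-4],"delta_rot":[0,0,0]},{"gripper":0,"dp":[0,-1,-4],"delta_rot":[0,0,0]}]' >/dev/null && python3 chk.py &&
python3 -m handwheel '[{"gripper":0,"dp":[0,-0.5,-2],"delta_rot":[0,0,0]},{"gripper":0,"dp":[0,-1.1,-4],"delta_rot":[0,0,0]},{"gripper":0,"dp":[0,-1.1,-4],"delta_rot":[0,0,0]},{"gripper":0,"dp":[0,-1.1,-4],"delta_rot":[0,0,0]}]' >/dev/null && python3 chk.py &&
python3 -m handwheel '[{"gripper":0,"dp":[0,-0.6,-2],"delta_rot":[0,0,0]},{"gripper":0,"dp":[0,-1.2,-4],"delta_rot":[0,0,0]},{"gripper":0,"dp":[0,-1.2,-4],"delta_rot":[0,0,0]},{"gripper":0,"dp":[0,-1.2,-4],"delta_rot":[0,0,0]}]' >/dev/null && python3 chk.py &&
python3 -m handwheel '[{"gripper":0,"dp":[0,-0.6,-2],"delta_rot":[0,0,0]},{"gripper":0,"dp":[0,-1.2,-4],"delta_rot":[0,0,0]},{"gripper":0,"dp":[0,-1.2,-4],"delta_rot":[0,0,0]},{"gripper":0,"dp":[0,-1.2,-4],"delta_rot":[0,0,0]}]' >/dev/null && python3 chk.py
```

```text
th 0.227 t 4.35 F [  4.6  -1.2 -11.6] shoe [ 24.4 141.7] puck [-39.3 194.5]
th 0.240 t 4.90 F [  4.4  -1.4 -10.2] shoe [ 24.7 140.7] puck [-39.  195.8]
th 0.253 t 5.45 F [ 5.1 -2.2 -9.9] shoe [ 25.8 140.9] puck [-38.9 196.1]
th 0.266 t 6.00 F [  5.   -2.3 -10.4] shoe [ 25.9 141. ] puck [-39.3 195.3]
th 0.279 t 6.55 F [ 5.2 -2.4 -9.9] shoe [ 25.6 140.3] puck [-39.  196.7]
th 0.292 t 7.10 F [ 4.9 -1.1 -9.4] shoe [ 25.9 177.6] puck [-39.1 195.8]
```

The last shoe reading jumped up the ramp, which points to the red mask splitting. I'll fix the mask before moving on.

```bash
cat >> h.py <<'E'
def red(s):
    h=cv2.cvtColor(s["img"],cv2.COLOR_BGR2HSV);m=((h[...,0]<8)|(h[...,0]>172))&(h[...,1]>140)&(h[...,2]>60)
    m[:140]=0;m[260:]=0;m[:,:215]=0;m[:,275:]=0
    v,u=np.nonzero(m);return np.array([u.mean(),v.mean()]),(len(u),u.min(),u.max(),v.min(),v.max())
E
python3 - <<'E'
from h import *
for n in("s1","last"):
    s=np.load(f"pics/{n}.npz");c,b=red(s);print(n,c,b,onramp(s,c,0 if n=="s1" else .292,.03))
E
python3 chk.py
```

```text
s1 [237.0982801  198.56265356] (407, np.int64(229), np.int64(247), np.int64(179), np.int64(216)) [0.02554749 0.14670856]
last [237.88262911 194.80046948] (426, np.int64(228), np.int64(248), np.int64(172), np.int64(213)) [0.02558526 0.14034465]
th 0.292 t 7.15 F [ 4.1 -0.7 -9. ] shoe [ 25.6 140.3] puck [-39.1 195.8]
```

```bash
python3 -m handwheel '[{"gripper":0,"dp":[0,-0.6,-2],"delta_rot":[0,0,0]},{"gripper":0,"dp":[0,-1.2,-4],"delta_rot":[0,0,0]},{"gripper":0,"dp":[0,-1.2,-4],"delta_rot":[0,0,0]},{"gripper":0,"dp":[0,-1.2,-4],"delta_rot":[0,0,0]}]' >/dev/null && python3 chk.py &&
python3 -m handwheel '[{"gripper":0,"dp":[0,-0.6,-2],"delta_rot":[0,0,0]},{"gripper":0,"dp":[0,-1.3,-4],"delta_rot":[0,0,0]},{"gripper":0,"dp":[0,-1.3,-4],"delta_rot":[0,0,0]},{"gripper":0,"dp":[0,-1.3,-4],"delta_rot":[0,0,0]}]' >/dev/null && python3 chk.py &&
python3 -m handwheel '[{"gripper":0,"dp":[0,-0.6,-2],"delta_rot":[0,0,0]},{"gripper":0,"dp":[0,-1.3,-4],"delta_rot":[0,0,0]},{"gripper":0,"dp":[0,-1.3,-4],"delta_rot":[0,0,0]},{"gripper":0,"dp":[0,-1.3,-4],"delta_rot":[0,0,0]}]' >/dev/null && python3 chk.py &&
python3 -m handwheel '[{"gripper":0,"dp":[0,-0.7,-2],"delta_rot":[0,0,0]},{"gripper":0,"dp":[0,-1.4,-4],"delta_rot":[0,0,0]},{"gripper":0,"dp":[0,-1.4,-4],"delta_rot":[0,0,0]},{"gripper":0,"dp":[0,-1.4,-4],"delta_rot":[0,0,0]}]' >/dev/null && python3 chk.py &&
python3 -m handwheel '[{"gripper":0,"dp":[0,-0.7,-2],"delta_rot":[0,0,0]},{"gripper":0,"dp":[0,-1.4,-4],"delta_rot":[0,0,0]},{"gripper":0,"dp":[0,-1.4,-4],"delta_rot":[0,0,0]},{"gripper":0,"dp":[0,-1.4,-4],"delta_rot":[0,0,0]}]' >/dev/null && python3 chk.py &&
python3 -m handwheel '[{"gripper":0,"dp":[0,-0.7,-2],"delta_rot":[0,0,0]},{"gripper":0,"dp":[0,-1.4,-4],"delta_rot":[0,0,0]},{"gripper":0,"dp":[0,-1.4,-4],"delta_rot":[0,0,0]},{"gripper":0,"dp":[0,-1.4,-4],"delta_rot":[0,0,0]}]' >/dev/null && python3 chk.py &&
python3 -m handwheel '[{"gripper":0,"dp":[0,-0.7,-2],"delta_rot":[0,0,0]},{"gripper":0,"dp":[0,-1.5,-4],"delta_rot":[0,0,0]},{"gripper":0,"dp":[0,-1.5,-4],"delta_rot":[0,0,0]},{"gripper":0,"dp":[0,-1.5,-4],"delta_rot":[0,0,0]}]' >/dev/null && python3 chk.py
```

```text
th 0.305 t 7.70 F [ 3.5 -0.5 -8.6] shoe [ 25.5 140.1] puck [-39.4 195.5]
th 0.318 t 8.25 F [ 5.3 -1.  -9.9] shoe [ 25.7 139.6] puck [-39.2 196.6]
th 0.331 t 8.80 F [ 5.5 -1.3 -8.9] shoe [ 25.8 140.4] puck [-39.2 196.2]
th 0.344 t 9.35 F [  5.1  -0.6 -10.1] shoe [ 25.8 139.4] puck [-39.2 196.3]
th 0.357 t 9.90 F [ 5.  -1.7 -9.7] shoe [ 25.5 138.6] puck [-39.1 196.7]
th 0.370 t 10.45 F [  4.9  -2.4 -10. ] shoe [ 25.3 138.4] puck [-39.4 196.5]
th 0.384 t 11.00 F [ 5.6 -1.2 -9.3] shoe [ 25.5 135.8] puck [-39.1 196.5]
```

The reading has dropped to 135.8, so it may be starting to slide. I'll hold still and look again.

```bash
for i in 1 2; do python3 -m handwheel '[{"gripper":0,"dp":[0,0,0],"delta_rot":[0,0,0]},{"gripper":0,"dp":[0,0,0],"delta_rot":[0,0,0]},{"gripper":0,"dp":[0,0,0],"delta_rot":[0,0,0]},{"gripper":0,"dp":[0,0,0],"delta_rot":[0,0,0]}]' >/dev/null; python3 chk.py; done
```

```text
th 0.384 t 11.55 F [ 6.  -1.2 -8.7] shoe [ 25.5 112.8] puck [-38.8 196.1]
th 0.384 t 12.10 F [ 5.1 -0.9 -9. ] shoe [25.2 88.7] puck [-38.8 196.1]
```

The sandal has slid the full travel of about 50 mm and stopped, and the puck hasn't moved. I'll release the bar and go straight up.

```bash
python3 -m handwheel '[{"gripper":34,"dp":[0,0,0],"delta_rot":[0,0,0]},{"gripper":34,"dp":[0,0,0],"delta_rot":[0,0,0]},{"gripper":34,"dp":[0,0,0],"delta_rot":[0,0,0]},{"gripper":34,"dp":[0,0,0],"delta_rot":[0,0,0]}]' && python3 -m handwheel '[{"gripper":34,"dp":[0,0,-15],"delta_rot":[0,0,0]},{"gripper":34,"dp":[0,0,-40],"delta_rot":[0,0,0]},{"gripper":34,"dp":[0,0,-80],"delta_rot":[0,0,0]},{"gripper":34,"dp":[0,0,-120],"delta_rot":[0,0,0]}]'
python3 - <<'E'
from h import *
T=env.snapshot("top");S=env.snapshot("side");np.savez("pics/t2.npz",**T);np.savez("pics/s2.npz",**S)
c=np.zeros((560,800,3),np.uint8)
a=cv2.resize(T["img"][165:275,175:355],None,fx=4,fy=4,interpolation=cv2.INTER_CUBIC);a=cv2.resize(cv2.rotate(a,cv2.ROTATE_90_CLOCKWISE),None,fx=.72,fy=.72);c[:a.shape[0],:a.shape[1]]=a
b=cv2.resize(S["img"][160:295,190:310],None,fx=4,fy=4,interpolation=cv2.INTER_CUBIC);c[:540,320:800]=b
cv2.imwrite("pics/z2.png",cv2.convertScaleAbs(c,alpha=1.4));print(a.shape)
plan([.565,-.232,.25],xaxis=-U)
E
```

```text
time_s: 12.65
eef_pos: [0.5407, 0.1844, 0.1387]
eef_rot: [0.0, 0.095, 0.996, 0.0]
force: [0.5, -0.1, -0.3]
finger_gap: 0.0337
time_s: 13.15
eef_pos: [0.5408, 0.1842, 0.2604]
eef_rot: [0.0, 0.095, 0.996, 0.0]
force: [1.0, 0.6, 0.6]
finger_gap: 0.0338
(518, 317, 3)
dp [ -98.9 -405.8   13.7]
rot [ -0.2   0.7 -90. ]
tool axes x,y,z [[-0.982, 0.188, -0.01], [0.188, 0.982, 0.005], [0.011, 0.003, -1.0]] pos [0.5441 0.1851 0.2647] F [0.67 0.05 0.4 ] gap 0.0341 t 13.25
```

View pics/z2.png

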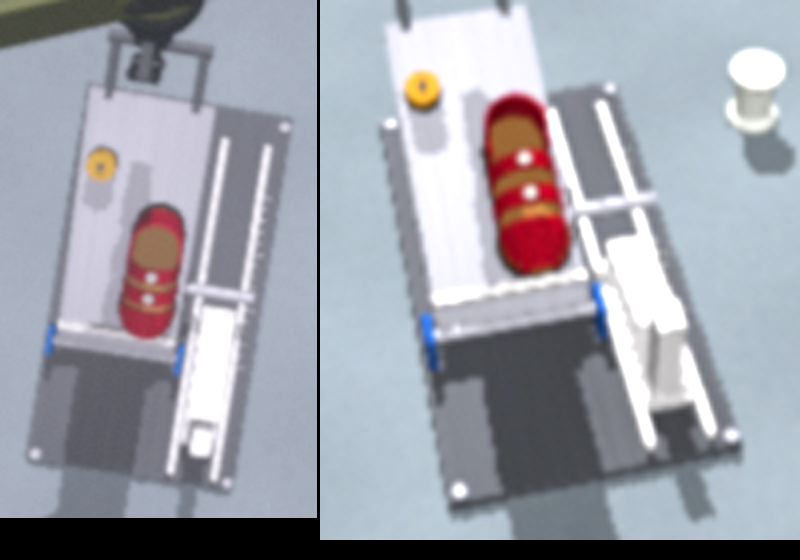

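The sandal is resting against the toe stop, the ramp is holding its angle, and the puck is in place. The post top is at about (203,434) in the left crop and (668,314) in the right one. I'll triangulate it.

Run:
```python
from h import *
T=np.load("pics/t2.npz");S=np.load("pics/s2.npz")
t=(175+434/2.88,165+110-203/2.88);s=(190+348/4,160+314/4)
X=tri(T,t,S,s);print(X,ray(T,t,.105),ray(S,s,.105));Q=ray(T,t,.105)
print("lane frame x,y:",(Q-H)@V,(Q-H)@U)
G=H+.1*V+((Q-H)@U-.0125-.0145-.03)*U;G[2]=.2;print(G);plan(G,yaxis=U)
```

```text
[ 0.57299922 -0.19246976  0.09460623] [ 0.57149454 -0.1902803   0.105     ] [ 0.57096803 -0.19994785  0.105     ]
lane frame x,y: 0.0999216181285705 -0.061505787146451794
[ 0.56080241 -0.24627268  0.2       ]
dp [ -97.  -420.9   63.6]
rot [0.3 0.6 0. ]
tool axes x,y,z [[-0.982, 0.188, -0.01], [0.188, 0.982, 0.005], [0.011, 0.003, -1.0]] pos [0.5441 0.1851 0.2647] F [0.67 0.05 0.4 ] gap 0.0341 t 13.25
```

```bash
python3 -m handwheel '[{"gripper":0,"dp":[-12,-55,0],"delta_rot":[0,0,0]},{"gripper":0,"dp":[-25,-110,0],"delta_rot":[0,0,0]},{"gripper":0,"dp":[-38,-165,0],"delta_rot":[0,0,0]},{"gripper":0,"dp":[-50,-220,0],"delta_rot":[0,0,0]},{"gripper":0,"dp":[-63,-275,0],"delta_rot":[0,0,0]}]' 60
python3 -m handwheel '[{"gripper":0,"dp":[-12,-50,0],"delta_rot":[0,0,0]},{"gripper":0,"dp":[-25,-100,0],"delta_rot":[0,0,0]},{"gripper":0,"dp":[-33,-140,10],"delta_rot":[0,0,0]},{"gripper":0,"dp":[-34,-146,40],"delta_rot":[0,0,0]},{"gripper":0,"dp":[-34,-146,40],"delta_rot":[0,0,0]}]'
python3 - <<'E'
from h import *
plan([.5608,-.2463,.08],yaxis=U)
s=env.snapshot("wrist");np.savez("pics/w3.npz",**s);S=env.snapshot("side")
c=np.zeros((384,800,3),np.uint8);c[:,:512]=s["img"];c[:,512:]=cv2.resize(S["img"][160:304,190:298],(288,384))
cv2.imwrite("pics/w3.png",cv2.convertScaleAbs(c,alpha=1.3))
E
```

```text
time_s: 13.88
eef_pos: [0.5505, -0.0993, 0.2585]
eef_rot: [0.0, 0.095, 0.996, 0.0]
force: [0.8, 0.0, 0.7]
finger_gap: -0.0002
time_s: 14.5
eef_pos: [0.5547, -0.2473, 0.2158]
eef_rot: [-0.003, 0.095, 0.995, 0.001]
force: [0.6, 0.1, -0.1]
finger_gap: -0.0002
dp [ -6.6   1.9 135.7]
rot [ 0.1 -0.3 -0.1]
tool axes x,y,z [[-0.982, 0.19, 0.006], [0.19, 0.982, 0.002], [-0.006, 0.003, -1.0]] pos [ 0.5547 -0.2473  0.2158] F [ 0.63  0.09 -0.06] gap -0.0002 t 14.5
```

View pics/w3.png

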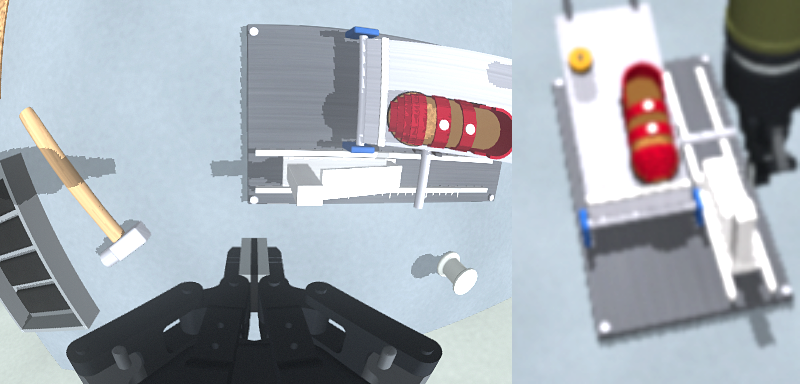

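The wrist view has the post top at about (306,198). The finger linkage spreads along the lane, so I'll turn the tool 90 degrees and push with the flat finger sides, lower on the post.

Run:
```python
from h import *
s=np.load("pics/w3.npz");Q=fray(s,(306,198),.105);print(Q,"lane",(Q-H)@V,(Q-H)@U);print(env.get_obs()["q"].round(2))
G=H+.1*V-.114*U;G[2]=.065
plan(G,xaxis=-U);plan(G,xaxis=U)
```

```text
[ 0.57132228 -0.2012366   0.105     ] lane 0.10182320099569943 -0.07229743274519175
[-0.49  0.36  1.45  0.    1.33 -1.87]
dp [ -4.    5.9 153.5]
rot [  0.1  -0.  -90. ]
tool axes x,y,z [[-0.982, 0.188, 0.001], [0.188, 0.982, 0.001], [-0.001, 0.001, -1.0]] pos [ 0.5567 -0.247   0.2185] F [0.   0.08 0.36] gap 0.0 t 14.6
dp [ -4.    5.9 153.5]
rot [-0.  -0.1 90. ]
tool axes x,y,z [[-0.982, 0.188, 0.001], [0.188, 0.982, 0.001], [-0.001, 0.001, -1.0]] pos [ 0.5567 -0.247   0.2185] F [0.   0.08 0.36] gap 0.0 t 14.6
```

```bash
python3 -m handwheel '[{"gripper":0,"dp":[-1,0,0],"delta_rot":[0,0,10]},{"gripper":0,"dp":[-2,0,0],"delta_rot":[0,0,20]},{"gripper":0,"dp":[-3,0,0],"delta_rot":[0,0,30]},{"gripper":0,"dp":[-4,1,0],"delta_rot":[0,0,40]},{"gripper":0,"dp":[-4,2,0],"delta_rot":[0,0,50]}]'
python3 -m handwheel '[{"gripper":0,"dp":[0,0,0],"delta_rot":[0,0,10]},{"gripper":0,"dp":[0,0,0],"delta_rot":[0,0,20]},{"gripper":0,"dp":[0,0,0],"delta_rot":[0,0,30]},{"gripper":0,"dp":[0,0,0],"delta_rot":[0,0,40]},{"gripper":0,"dp":[0,0,0],"delta_rot":[0,0,40]}]'
python3 - <<'E'
from h import *
G=H+.1*V-.118*U;G[2]=.065;print(env.get_obs()["q"].round(2));plan(G,xaxis=U)
E
```

```text
time_s: 15.22
eef_pos: [0.5622, -0.2454, 0.2203]
eef_rot: [0.001, 0.508, 0.861, 0.0]
force: [-0.0, -0.5, -0.5]
finger_gap: 0.0
time_s: 15.85
eef_pos: [0.562, -0.2455, 0.22]
eef_rot: [0.001, 0.77, 0.638, 0.001]
force: [0.1, -0.2, 0.2]
finger_gap: -0.0
[-0.48  0.37  1.44  0.    1.33 -0.29]
dp [ -0.4  -1.5 155. ]
rot [0.1 0.  0.2]
tool axes x,y,z [[0.185, 0.983, -0.001], [0.983, -0.185, 0.002], [0.002, -0.001, -1.0]] pos [ 0.562  -0.2455  0.22  ] F [ 0.1  -0.24  0.23] gap -0.0 t 15.85
```

```bash
cat > f.py <<'E'
from h import *
import sys
o=env.get_obs();f=o["force"]@U;print("t %.2f lane y %.1f x %.1f z %.1f  push %.2f F %s"%(o["time_s"],(o["eef_pos"]-H)@U*1e3,(o["eef_pos"]-H)@V*1e3,o["eef_pos"][2]*1e3,-f,o["force"].round(2)))
sys.exit(1 if -f>float(sys.argv[1]) else 0)
E
python3 -m handwheel '[{"gripper":0,"dp":[-1,-1.5,50],"delta_rot":[0,0,0]},{"gripper":0,"dp":[-1,-1.5,100],"delta_rot":[0,0,0]},{"gripper":0,"dp":[-1,-1.5,140],"delta_rot":[0,0,0]},{"gripper":0,"dp":[-1,-1.5,155],"delta_rot":[0,0,0]},{"gripper":0,"dp":[-1,-1.5,155],"delta_rot":[0,0,0]}]'
python3 f.py 2 && python3 -m handwheel '[{"gripper":0,"dp":[4,0,0],"delta_rot":[0,0,0]},{"gripper":0,"dp":[8,0,0],"delta_rot":[0,0,0]},{"gripper":0,"dp":[12,0,0],"delta_rot":[0,0,0]},{"gripper":0,"dp":[14,0,0],"delta_rot":[0,0,0]}]' >/dev/null
python3 f.py 2 && python3 -m handwheel '[{"gripper":0,"dp":[2,0,0],"delta_rot":[0,0,0]},{"gripper":0,"dp":[4,0,0],"delta_rot":[0,0,0]},{"gripper":0,"dp":[6,0,0],"delta_rot":[0,0,0]},{"gripper":0,"dp":[8,0,0],"delta_rot":[0,0,0]}]' >/dev/null
python3 f.py 2 && python3 -m handwheel '[{"gripper":0,"dp":[2,0,0],"delta_rot":[0,0,0]},{"gripper":0,"dp":[4,0,0],"delta_rot":[0,0,0]},{"gripper":0,"dp":[6,0,0],"delta_rot":[0,0,0]},{"gripper":0,"dp":[8,0,0],"delta_rot":[0,0,0]}]' >/dev/null
python3 f.py 2;python3 -c "
from h import *
plan(H)
S=env.snapshot('side');cv2.imwrite('pics/s4.png',cv2.resize(S['img'][150:295,180:310],None,fx=4,fy=4,interpolation=cv2.INTER_CUBIC))"
```

```text
time_s: 16.48
eef_pos: [0.5597, -0.2467, 0.0632]
eef_rot: [-0.0, 0.77, 0.638, -0.0]
force: [-0.2, -0.3, 0.2]
finger_gap: -0.0002
t 16.48 lane y -119.1 x 99.0 z 63.2  push 0.28 F [-0.18 -0.25  0.25]
t 16.98 lane y -105.1 x 99.1 z 63.9  push 0.28 F [-0.6  -0.17 -0.14]
t 17.48 lane y -97.3 x 98.8 z 63.2  push 0.13 F [ 0.92 -0.31 -0.12]
t 17.98 lane y -89.7 x 99.1 z 63.4  push 2.91 F [-0.23 -2.91 -0.71]
dp [ 89.7 -99.   29.3]
tool axes x,y,z [[0.188, 0.982, -0.001], [0.982, -0.188, 0.0], [0.0, -0.001, -1.0]] pos [ 0.5653 -0.2178  0.0634] F [-0.23 -2.91 -0.71] gap -0.0002 t 17.975
```

View pics/s4.png

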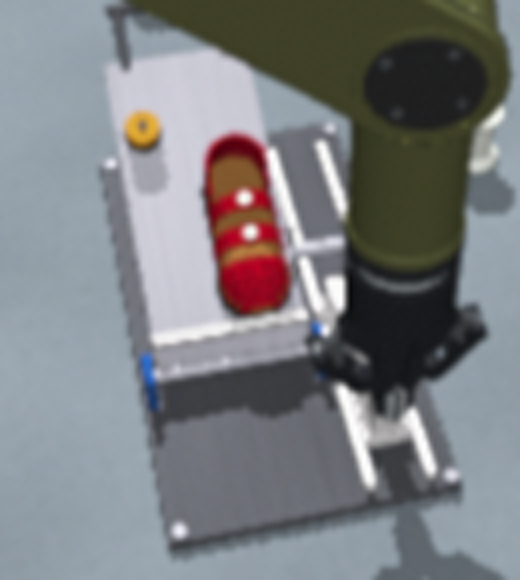

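The fingers are on the post and its sliding drag is about 3 N. I expect pin contact after roughly 50 to 60 mm more, so I'll slide on with force checks.

```bash
python3 -m handwheel '[{"gripper":0,"dp":[3,0,0],"delta_rot":[0,0,0]},{"gripper":0,"dp":[6,0,0],"delta_rot":[0,0,0]},{"gripper":0,"dp":[9,0,0],"delta_rot":[0,0,0]},{"gripper":0,"dp":[12,0,0],"delta_rot":[0,0,0]},{"gripper":0,"dp":[15,0,0],"delta_rot":[0,0,0]}]' >/dev/null; python3 f.py 5 && 
python3 -m handwheel '[{"gripper":0,"dp":[2,0,0],"delta_rot":[0,0,0]},{"gripper":0,"dp":[4,0,0],"delta_rot":[0,0,0]},{"gripper":0,"dp":[6,0,0],"delta_rot":[0,0,0]},{"gripper":0,"dp":[8,0,0],"delta_rot":[0,0,0]},{"gripper":0,"dp":[10,0,0],"delta_rot":[0,0,0]}]' >/dev/null; python3 f.py 5 && 
python3 -m handwheel '[{"gripper":0,"dp":[1,0,0],"delta_rot":[0,0,0]},{"gripper":0,"dp":[2,0,0],"delta_rot":[0,0,0]},{"gripper":0,"dp":[3,0,0],"delta_rot":[0,0,0]}]' >/dev/null; python3 f.py 5 && 
python3 -m handwheel '[{"gripper":0,"dp":[1,0,0],"delta_rot":[0,0,0]},{"gripper":0,"dp":[2,0,0],"delta_rot":[0,0,0]},{"gripper":0,"dp":[3,0,0],"delta_rot":[0,0,0]}]' >/dev/null; python3 f.py 5; python3 -c "
from h import *
S=env.snapshot('top');cv2.imwrite('pics/t5.png',cv2.resize(S['img'][165:275,180:350],None,fx=4,fy=4,interpolation=cv2.INTER_CUBIC))"
```

```text
t 18.65 lane y -74.3 x 98.9 z 63.4  push 2.53 F [-0.75 -2.43  1.91]
t 19.27 lane y -64.4 x 98.9 z 63.4  push 3.19 F [-0.56 -3.14  2.25]
t 19.65 lane y -61.4 x 98.9 z 63.4  push 3.96 F [-0.52 -3.94  3.55]
t 20.02 lane y -58.4 x 98.9 z 63.4  push 3.83 F [-1.15 -3.67  2.8 ]
```

View pics/t5.png

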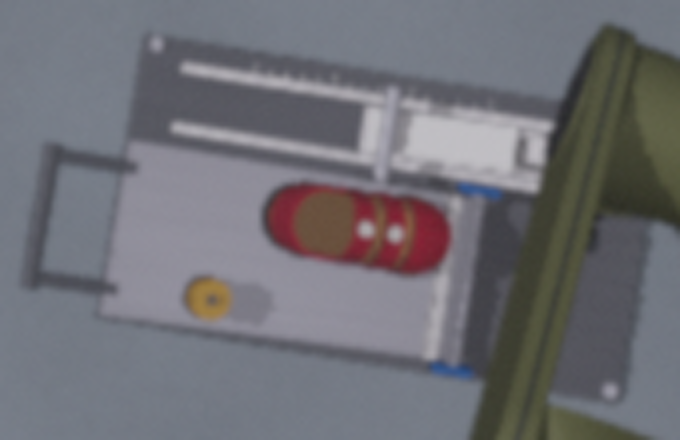

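The gauge's low end is about 19 mm past the pin, with no contact yet and drag at 3 to 4 N. I'll carry on in 2 mm steps and stop above 5.3 N.

```bash
python3 -m handwheel '[{"gripper":0,"dp":[1,0,0],"delta_rot":[0,0,0]},{"gripper":0,"dp":[2,0,0],"delta_rot":[0,0,0]},{"gripper":0,"dp":[2,0,0],"delta_rot":[0,0,0]}]' >/dev/null; python3 f.py 5.3 && 
python3 -m handwheel '[{"gripper":0,"dp":[1,0,0],"delta_rot":[0,0,0]},{"gripper":0,"dp":[2,0,0],"delta_rot":[0,0,0]},{"gripper":0,"dp":[2,0,0],"delta_rot":[0,0,0]}]' >/dev/null; python3 f.py 5.3 && 
python3 -m handwheel '[{"gripper":0,"dp":[1,0,0],"delta_rot":[0,0,0]},{"gripper":0,"dp":[2,0,0],"delta_rot":[0,0,0]},{"gripper":0,"dp":[2,0,0],"delta_rot":[0,0,0]}]' >/dev/null; python3 f.py 5.3 && 
python3 -m handwheel '[{"gripper":0,"dp":[1,0,0],"delta_rot":[0,0,0]},{"gripper":0,"dp":[2,0,0],"delta_rot":[0,0,0]},{"gripper":0,"dp":[2,0,0],"delta_rot":[0,0,0]}]' >/dev/null; python3 f.py 5.3 && 
python3 -m handwheel '[{"gripper":0,"dp":[1,0,0],"delta_rot":[0,0,0]},{"gripper":0,"dp":[2,0,0],"delta_rot":[0,0,0]},{"gripper":0,"dp":[2,0,0],"delta_rot":[0,0,0]}]' >/dev/null; python3 f.py 5.3 && 
python3 -m handwheel '[{"gripper":0,"dp":[1,0,0],"delta_rot":[0,0,0]},{"gripper":0,"dp":[2,0,0],"delta_rot":[0,0,0]},{"gripper":0,"dp":[2,0,0],"delta_rot":[0,0,0]}]' >/dev/null; python3 f.py 5.3 && 
python3 -m handwheel '[{"gripper":0,"dp":[1,0,0],"delta_rot":[0,0,0]},{"gripper":0,"dp":[2,0,0],"delta_rot":[0,0,0]},{"gripper":0,"dp":[2,0,0],"delta_rot":[0,0,0]}]' >/dev/null; python3 f.py 5.3
```

```text
t 20.45 lane y -56.3 x 98.8 z 63.3  push 2.61 F [-0.63 -2.54  1.9 ]
t 20.82 lane y -54.3 x 98.8 z 63.3  push 3.48 F [-1.34 -3.29  4.26]
t 21.20 lane y -52.3 x 98.8 z 63.3  push 3.14 F [-0.45 -3.11  3.87]
t 21.57 lane y -50.3 x 98.8 z 63.3  push 3.23 F [-1.25 -3.05  2.88]
t 21.95 lane y -48.3 x 98.8 z 63.3  push 3.39 F [-0.94 -3.27  2.68]
t 22.32 lane y -46.2 x 98.8 z 63.3  push 2.35 F [-0.3  -2.33  2.72]
t 22.70 lane y -44.2 x 98.8 z 63.3  push 3.37 F [-0.19 -3.39  3.63]
```

```bash
python3 -m handwheel '[{"gripper":0,"dp":[1,0,0],"delta_rot":[0,0,0]},{"gripper":0,"dp":[1,0,0],"delta_rot":[0,0,0]}]' >/dev/null; python3 f.py 5 && 
python3 -m handwheel '[{"gripper":0,"dp":[1,0,0],"delta_rot":[0,0,0]},{"gripper":0,"dp":[1,0,0],"delta_rot":[0,0,0]}]' >/dev/null; python3 f.py 5 && 
python3 -m handwheel '[{"gripper":0,"dp":[1,0,0],"delta_rot":[0,0,0]},{"gripper":0,"dp":[1,0,0],"delta_rot":[0,0,0]}]' >/dev/null; python3 f.py 5 && 
python3 -m handwheel '[{"gripper":0,"dp":[1,0,0],"delta_rot":[0,0,0]},{"gripper":0,"dp":[1,0,0],"delta_rot":[0,0,0]}]' >/dev/null; python3 f.py 5 && 
python3 -m handwheel '[{"gripper":0,"dp":[1,0,0],"delta_rot":[0,0,0]},{"gripper":0,"dp":[1,0,0],"delta_rot":[0,0,0]}]' >/dev/null; python3 f.py 5 && 
python3 -m handwheel '[{"gripper":0,"dp":[1,0,0],"delta_rot":[0,0,0]},{"gripper":0,"dp":[1,0,0],"delta_rot":[0,0,0]}]' >/dev/null; python3 f.py 5 && 
python3 -m handwheel '[{"gripper":0,"dp":[1,0,0],"delta_rot":[0,0,0]},{"gripper":0,"dp":[1,0,0],"delta_rot":[0,0,0]}]' >/dev/null; python3 f.py 5 && 
python3 -m handwheel '[{"gripper":0,"dp":[1,0,0],"delta_rot":[0,0,0]},{"gripper":0,"dp":[1,0,0],"delta_rot":[0,0,0]}]' >/dev/null; python3 f.py 5
```

```text
t 22.95 lane y -43.3 x 98.8 z 63.3  push 3.81 F [-1.4  -3.61  3.05]
t 23.20 lane y -42.3 x 98.8 z 63.3  push 3.48 F [-0.28 -3.49  3.08]
t 23.45 lane y -41.3 x 98.8 z 63.3  push 3.06 F [-0.18 -3.08  2.35]
t 23.70 lane y -40.3 x 98.8 z 63.3  push 2.62 F [-1.03 -2.47  3.38]
t 23.95 lane y -39.3 x 98.8 z 63.3  push 3.42 F [-0.46 -3.4   2.38]
t 24.20 lane y -38.3 x 98.8 z 63.3  push 2.09 F [-0.41 -2.05  2.6 ]
t 24.45 lane y -37.3 x 98.8 z 63.3  push 2.72 F [-0.69 -2.64  3.47]
t 24.70 lane y -36.3 x 98.8 z 63.3  push 2.84 F [-1.11 -2.68  2.88]
```

```bash
python3 -m handwheel '[{"gripper":0,"dp":[1,0,0],"delta_rot":[0,0,0]},{"gripper":0,"dp":[1,0,0],"delta_rot":[0,0,0]}]' >/dev/null; python3 f.py 5 && 
python3 -m handwheel '[{"gripper":0,"dp":[1,0,0],"delta_rot":[0,0,0]},{"gripper":0,"dp":[1,0,0],"delta_rot":[0,0,0]}]' >/dev/null; python3 f.py 5 && 
python3 -m handwheel '[{"gripper":0,"dp":[1,0,0],"delta_rot":[0,0,0]},{"gripper":0,"dp":[1,0,0],"delta_rot":[0,0,0]}]' >/dev/null; python3 f.py 5 && 
python3 -m handwheel '[{"gripper":0,"dp":[1,0,0],"delta_rot":[0,0,0]},{"gripper":0,"dp":[1,0,0],"delta_rot":[0,0,0]}]' >/dev/null; python3 f.py 5 && 
python3 -m handwheel '[{"gripper":0,"dp":[1,0,0],"delta_rot":[0,0,0]},{"gripper":0,"dp":[1,0,0],"delta_rot":[0,0,0]}]' >/dev/null; python3 f.py 5 && 
python3 -m handwheel '[{"gripper":0,"dp":[1,0,0],"delta_rot":[0,0,0]},{"gripper":0,"dp":[1,0,0],"delta_rot":[0,0,0]}]' >/dev/null; python3 f.py 5 && 
python3 -m handwheel '[{"gripper":0,"dp":[1,0,0],"delta_rot":[0,0,0]},{"gripper":0,"dp":[1,0,0],"delta_rot":[0,0,0]}]' >/dev/null; python3 f.py 5 && 
python3 -m handwheel '[{"gripper":0,"dp":[1,0,0],"delta_rot":[0,0,0]},{"gripper":0,"dp":[1,0,0],"delta_rot":[0,0,0]}]' >/dev/null; python3 f.py 5 &&
python3 -m handwheel '[{"gripper":0,"dp":[1,0,0],"delta_rot":[0,0,0]},{"gripper":0,"dp":[1,0,0],"delta_rot":[0,0,0]}]' >/dev/null; python3 f.py 5 &&
python3 -m handwheel '[{"gripper":0,"dp":[1,0,0],"delta_rot":[0,0,0]},{"gripper":0,"dp":[1,0,0],"delta_rot":[0,0,0]}]' >/dev/null; python3 f.py 5
```

```text
t 24.95 lane y -35.3 x 98.8 z 63.3  push 3.66 F [-0.11 -3.71  1.94]
t 25.20 lane y -34.3 x 98.8 z 63.3  push 3.26 F [-1.22 -3.09  2.9 ]
t 25.45 lane y -33.3 x 98.8 z 63.3  push 3.73 F [-0.87 -3.63  2.04]
t 25.70 lane y -32.3 x 98.8 z 63.3  push 3.92 F [ 0.18 -4.03  2.39]
t 25.95 lane y -31.4 x 98.8 z 63.3  push 4.60 F [-0.41 -4.61  2.71]
t 26.20 lane y -31.1 x 98.9 z 63.3  push 5.81 F [-1.98 -5.53  2.59]
t 26.20 lane y -31.1 x 98.9 z 63.3  push 5.81 F [-1.98 -5.53  2.59]
t 26.20 lane y -31.1 x 98.9 z 63.3  push 5.81 F [-1.98 -5.53  2.59]
t 26.20 lane y -31.1 x 98.9 z 63.3  push 5.81 F [-1.98 -5.53  2.59]
t 26.20 lane y -31.1 x 98.9 z 63.3  push 5.81 F [-1.98 -5.53  2.59]
```

Contact: a 1 mm command moved the tool only 0.3 mm, and the push is at 5.8 N. I'll ease it up towards 8 N.

```bash
python3 -m handwheel '[{"gripper":0,"dp":[0.7,0,0],"delta_rot":[0,0,0]},{"gripper":0,"dp":[0.7,0,0],"delta_rot":[0,0,0]}]' >/dev/null; python3 f.py 7.4 && 
python3 -m handwheel '[{"gripper":0,"dp":[0.5,0,0],"delta_rot":[0,0,0]},{"gripper":0,"dp":[0.5,0,0],"delta_rot":[0,0,0]}]' >/dev/null; python3 f.py 7.4 && 
python3 -m handwheel '[{"gripper":0,"dp":[0.4,0,0],"delta_rot":[0,0,0]},{"gripper":0,"dp":[0.4,0,0],"delta_rot":[0,0,0]}]' >/dev/null; python3 f.py 7.4
```

```text
t 26.45 lane y -31.1 x 98.9 z 63.4  push 7.91 F [-1.94 -7.68  2.48]
t 26.45 lane y -31.1 x 98.9 z 63.4  push 7.91 F [-1.94 -7.68  2.48]
t 26.45 lane y -31.1 x 98.9 z 63.4  push 7.91 F [-1.94 -7.68  2.48]
```

That is 7.9 N with the tool stopped, after 61 mm of travel against about 58 predicted. I'll hold for half a second, then back off.

```bash
python3 -m handwheel '[{"gripper":0,"dp":[0,0,0],"delta_rot":[0,0,0]},{"gripper":0,"dp":[0.1,0,0],"delta_rot":[0,0,0]},{"gripper":0,"dp":[0.1,0,0],"delta_rot":[0,0,0]},{"gripper":0,"dp":[0.1,0,0],"delta_rot":[0,0,0]}]' >/dev/null; python3 f.py 7
python3 -m handwheel '[{"gripper":0,"dp":[-1,0,0],"delta_rot":[0,0,0]},{"gripper":0,"dp":[-2,0,0],"delta_rot":[0,0,0]},{"gripper":0,"dp":[-4,0,0],"delta_rot":[0,0,0]},{"gripper":0,"dp":[-10,0,0],"delta_rot":[0,0,0]},{"gripper":0,"dp":[-25,0,0],"delta_rot":[0,0,0]}]' >/dev/null; python3 f.py 1
python3 -m handwheel '[{"gripper":0,"dp":[-15,0,-20],"delta_rot":[0,0,0]},{"gripper":0,"dp":[-20,0,-60],"delta_rot":[0,0,0]},{"gripper":0,"dp":[-60,0,-110],"delta_rot":[0,0,0]},{"gripper":0,"dp":[-110,0,-130],"delta_rot":[0,0,0]},{"gripper":0,"dp":[-110,0,-130],"delta_rot":[0,0,0]}]' >/dev/null; python3 f.py 1
python3 - <<'E'
from h import *
T=env.snapshot("top");S=env.snapshot("side")
c,b=red(S);print("shoe",onramp(S,c,.384,.03),"puck",[onramp(S,y[0],.384,.02) for y in yel(S)])
c=np.zeros((540,800,3),np.uint8)
a=cv2.resize(cv2.rotate(T["img"][165:275,175:355],cv2.ROTATE_90_CLOCKWISE),None,fx=2.88,fy=2.88,interpolation=cv2.INTER_CUBIC);c[:a.shape[0],:a.shape[1]]=a
c[:,320:800]=cv2.resize(S["img"][160:295,190:310],None,fx=4,fy=4,interpolation=cv2.INTER_CUBIC)
cv2.imwrite("pics/z6.png",cv2.convertScaleAbs(c,alpha=1.4))
E
```

```text
t 26.95 lane y -31.1 x 98.9 z 63.4  push 8.27 F [-1.76 -8.08  2.38]
t 27.57 lane y -54.5 x 98.4 z 63.0  push 0.50 F [-0.09 -0.49 -0.76]
t 28.20 lane y -169.7 x 100.3 z 195.9  push -0.52 F [ 0.68  0.4  -0.54]
shoe [0.02530069 0.0885152 ] puck [array([-0.03909887,  0.19653116])]
```

View pics/z6.png

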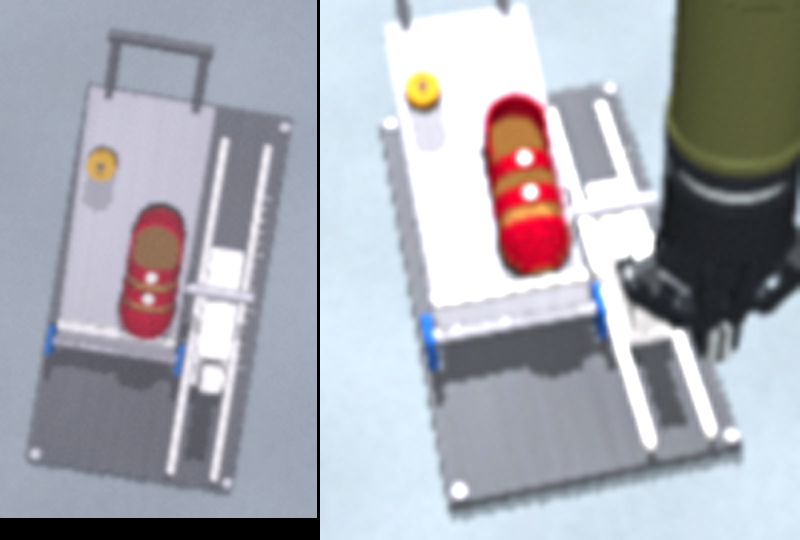

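The pin sits on the gauge's slope about 38 mm from the low end. The sandal is against the stop, the puck hasn't moved, and the robot is clear. I'll hand in.

```bash
python3 -c "
from cell import env
print(env.get_obs()['time_s'],env.sign_off())"
```

```text
the job is handed in; nothing more can be done
28.3 None
```

I tilted the ramp by its bar until the sandal slid to the toe stop by itself, at about 0.384 rad (22°). I then let go and pushed the gauge under the pin. The job was handed in at 28.3 s, and no verdict was reported.

**Last checks:**
- **Ramp:** it held its angle on the hinge in the pictures taken after release.
- **Sandal:** it rests against the toe stop. It read 88.5 mm up the ramp, where 98 mm is expected and at least 90 mm is required. The same measurement read about 138 mm just before the slip, when the sandal was at about 145 mm. I therefore take it as biased low by about 7 mm, which puts the sandal at about 95 mm.
- **Puck:** its reading stayed at about 196 mm throughout.
- **Gauge:** the tool stopped moving as the push rose to 7.9 N, then 8.3 N at the last reading. About 3 N of that was sliding drag. In the last picture the slope lies under the pin. I could not measure the contact force left after backing off.
- **Hammer, jar and spool:** the robot did not go near them, but I did not re-measure their positions.

**Reading fault:** one sandal reading during the lift was wrong because the colour mask split. I fixed the mask and re-measured before going on.

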